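# Index the soldering jig by one hole

### The arm

A 6-joint arm with a two-finger parallel gripper is mounted at the origin on the work surface. World frame = base frame: x ahead of the robot, y to its left, z up, the work surface at z = 0. Lengths are in m, angles in rad, forces in N, time in s.
With the tool pointing down it reaches from about 0.35 to 0.975 m from the base axis. Payload 4.9 kg.
Tool frame: the origin (TCP) lies between the finger pads; the fingertips stand 19 mm ahead of it and the grasp point (between the pads) is the TCP; z points along the fingers, y is the direction in which the jaws open and shut (so a half turn about z gives the same grasp; the last joint's range is limited). The gripper opens to 85 mm and grips with 20 to 120 N. Pads are 22 mm wide; open, the fingers measure 114 mm over their backs; the gripper's body (76 mm by 85 mm) begins 54 mm behind the grasp point. The pads swing forward as they close: fully open they stand 13 mm farther back than shut.
Start: joints at [1.071, 0.053, 1.613, -0, 1.476, -0.119], TCP at [0.232, 0.58, 0.25] pointing down, gripper open.
Joint ranges: [-3.01, 3.01], [-1.01, 2.22], [0.06, 2.58], [-1.02, 4.17], [0.09, 2.62], [-3.14, 3.14]. Speed limits (rad/s): [2.57, 2.57, 3.14, 3.14, 3.14, 3.14].

### API

Orientations are given as a unit quaternion [w, x, y, z].
In Python, from plant import state, grab_frame, calibration, job_done gives the robot as it stands. The module is installed in compiled form; this text tells all that it offers.
- The arm moves only by the tool servo_tool, never from a script. Its argument "deltas" is a list that holds one entry, the list of rows, each a list of 5 numbers: the finger opening in mm, from 0 to 85.4, then the shift along the world's x, y, z in mm, then the turn about the world's z in units of 6 degrees (1.0 is 6 degrees). A call has 1 to 5 rows; each row is the pose to reach, as a shift and turn from the pose commanded when the call began; what a row does not reach only later rows make up. A row lasts 1/8 s, in which the tool goes at most 62.5 mm and 10.7 degrees, less where a joint would pass 70% of its speed; a pose out of reach is approached as far as the arm can. A call with a gripper value outside its range is refused whole. The fingers move at their own pace and stop on an object; the grip force is fixed at half the most. Time passes only in rows, so rows that repeat a pose let the fingers close. It gives the time, the measured TCP pose, the force and the opening at its end, in the units of the state.
- state(): the state, without advancing time (a new reading comes with each control period).
- grab_frame(name): name is "side" or "top" or "wrist"; returns the picture (480x640x3 uint8, red, green, blue); there is no depth.
- calibration(name): a dict with "intrinsics" (3x3 intrinsics, pixels), "world_from_camera" (4x4, takes a point from camera to world coordinates). Camera axes: x right, y down, z forward; pixel columns grow to the right and rows downward; lengths in m; the calibration is good to about 2 mm. A picture is of the moment at which its call begins: read the wrist's pose just before it. calibration takes no time and is no camera call; for the wrist camera it gives the pose at the moment of the call.
- job_done(): hands the job in, once; it reports no verdict.
The state is a dict: "time": time; "joint_pos": joint angles; "joint_vel": joint speeds; "joint_efforts": joint torques, N m; "tool_pos": TCP position; "tool_rot": TCP orientation; "contact_force": force on the tool from outside, world axes, zero at the start; "ft_torque": the same for the moment, N m; "gripper_width": opening from 0.0 (shut) to 1.0 (fully open).
Only numpy, scipy, OpenCV 4.12 (cv2) and the standard library are available. Lean on these libraries where they do the work, as an engineer would, in place of code of your own. Each camera call takes 0.05 s, during which the arm holds its last target.

### The job

The connectors on the jig's swing arm must come one step closer to the soldering iron. Hook a fingertip under the pull ring, lift the spring pin out of its hole, swing the arm one hole towards the side where the soldering head stands, and let the pin drop fully home in that hole. Do not grip or force the ring, and leave the loose things around the jig where they are.

Things in the scene. Friction and masses are not known exactly. Their poses are not given: they have to be found in the camera images.
- jig: Fixed fan-shaped index jig on the bench: grey base, aluminium index plate (top 30 mm up, fan radius 194 mm, 42 degrees either side of -x). Origin: on the vertical pivot axis at bench height; x points from the fan's arc to the pivot, away from the robot, y to its left, yaw within 20 degrees. Five 12 mm holes on a 165 mm radius round the pivot, at 0, +-15, +-30 degrees from -x (43 mm apart).
- swing_arm (a joint): Arm angle about the pivot, rad. 0 = middle hole (the start), arm along the jig's -x; positive = outer end swung to the jig's +y. Holes at 0, +-0.262, +-0.524; stops at +-0.57. Pin play in a hole 0.006 rad either way. The pin locks the arm while in a hole; drawn, the arm turns with light friction (under 1.5 N at the ring) and stays where left. The bar is 40 mm wide, its top 47 mm up.
- index_pin (a joint): Lift of the spring pin (10 mm, round nose), m. 0 = fully home, 12 mm deep in a hole; from 0.012 the arm swings free; stop at 0.024. Pushes down with about 5 N home, 7 N at 0.012, 9 N at the stop. Let go between holes, the nose rests on the plate at 0.012; within about 3 mm of a hole's centre it drops in and centres itself. Its housing on the arm is 26 mm thick, 38 mm over corners, top 85 mm up.
- pull_ring: Rigid steel ring fixed on the pin's top, rising with it: 5 mm wire, 48 mm inside, 58 mm outside. Origin: centre of the opening, 122 mm above the bench, 154 mm from the pivot axis with the pin home; x axis level along the arm towards the pivot, z up. It stands across the arm, top leaning 25 degrees to the pivot. From the robot's side a finger slanting down at about 45 degrees passes through it.
- ring_top (a point): Middle of the ring's upper bar (wire centre line), under which the finger hooks: 24 mm above and 11 mm nearer the pivot than the ring's centre. 146 mm above the bench with the pin home. The space in front of, beside and above the ring is free.
- nest (a point): Centre of the nest of four small clamped connectors on the arm, 82 mm from the pivot: 78 mm along the arm, 112 mm across it; this point lies on its top, 73 mm above the bench.
- iron_tip (a point): Copper tip of the soldering iron, 75 mm above the bench. The soldering head stands fixed left or right of the jig, 0.24 to 0.30 m from the pivot: its square column, 30 mm thick and 258 mm high on a 100 x 80 mm foot, stands 120 mm beyond this tip, seen from the robot; white block, arc bracket, black sloping iron. On the jig's other side stands a low open steel box of brass wool, 90 x 90 x 75 mm.
- spool: Loose solder spool standing on one of its green flanges, grey wire between, 60 mm diameter, 38 mm high; origin at the centre of its underside. To be left alone.
- flux: Loose small white bottle with a black cap, 36 mm diameter, 85 mm high; origin at the centre of its underside. To be left alone.
- driver: Loose screwdriver, 200 mm long, with a black handle (26 mm thick), lying on the mat; origin under its middle. To be left alone.

How it is judged:
On the way, in this order (a step that is already met when the one before it is completed fails the run):
1. the pin is drawn up out of the middle hole (value of joint index_pin above 0.009 m and value of joint swing_arm between -0.06 and 0.06 rad), for 0.1 s.
2. the arm is at the next hole towards the soldering head and the pin is home in it (value of joint index_pin below 0.003 m and ((y of iron_tip in the frame of jig above 0 m and value of joint swing_arm between 0.237 and 0.287 rad) or (y of iron_tip in the frame of jig below 0 m and value of joint swing_arm between -0.287 and -0.237 rad))), for 0.2 s.
At the end, for the whole second after the job is handed in: The pin is home (within 3 mm) in the hole next to the middle one on the soldering head's side (arm angle 0.262 rad to that side, within 0.025), the arm is at rest, and spool, bottle and screwdriver stand within 20 mm of where they were (all of step 2 and velocity of joint swing_arm between -0.05 and 0.05 rad/s and distance of each of spool, flux, driver from where it was at the start of the episode below 0.02 m); the robot touches nothing.
It fails at once if the ring is gripped or forced (fingers press on it with more than 32 N in all) (contact force between the fingers and pull_ring above 32 N).
It fails at once if a loose bystander is moved more than 20 mm or lifted (distance of any of spool, flux, driver from where it was at the start of the episode above 0.02 m).
It also fails if it takes over 51 s, if anything falls off the work surface, if the arm or the gripper's body presses on something with over 40 N, if the wrist force passes 120 N, or if a joint passes its speed limit or range.

## Working session

There is one attempt and no reset: what is moved stays moved. The work goes in short steps, Python scripts to look and compute and a tool call to move; the robot and the scene stay as the last step left them, time stands still between calls to the robot, and variables do not carry over. Pictures are saved under pics/ and viewed, and the job is handed in when it is done.

Besides the shell and the picture viewer there is one more tool, called after "Call:" as name([rows], argument=value, ...), one row to a line, values as JSON. servo_tool: Moves the arm, as the interface text tells. Its arguments: {"type":"object","properties":{"deltas":{"type":"array","items":{"type":"array","items":{"type":"array","items":{"type":"number"}}}}},"required":["deltas"]}

```bash
mkdir -p pics; ls
python3 - <<'E'
from plant import *
import cv2,numpy as np
s=state();print(s)
for n in["side","top","wrist"]:
    f=grab_frame(n);cv2.imwrite(f"pics/{n}0.png",f[:,:,::-1])
    c=calibration(n);print(n,np.round(c["intrinsics"],1).tolist(),np.round(c["world_from_camera"],3).tolist())
E
```

```text
pics
{'time': 0.0, 'joint_pos': array([ 1.07096652e+00,  5.33390347e-02,  1.61429967e+00,  3.30479290e-05,
        1.47601190e+00, -1.18972195e-01]), 'joint_vel': array([-0.00124663, -0.00104346,  0.00071721,  0.00171756, -0.0001281 ,
        0.00067137]), 'joint_efforts': array([-8.07950391e-05, -3.93716419e+01, -3.70161545e+01, -1.86909128e-04,
        7.35191221e-03,  3.91438263e-06]), 'tool_pos': array([0.23201423, 0.57970573, 0.24907065]), 'tool_rot': array([-3.28977754e-04,  1.89281419e-01,  9.81922342e-01, -9.75106767e-04]), 'contact_force': array([-0.31647128,  0.29037927, -0.33793695]), 'ft_torque': array([ 0.02275529, -0.01887544,  0.00836147]), 'gripper_width': 0.9989972939088958}
side [[487.9, 0.0, 310.3], [0.0, 487.9, 237.9], [0.0, 0.0, 1.0]] [[0.731, -0.415, 0.542, 0.169], [-0.683, -0.423, 0.596, -0.5], [-0.018, -0.805, -0.593, 0.572], [0.0, 0.0, 0.0, 1.0]]
top [[446.5, 0.0, 319.7], [0.0, 446.5, 242.3], [0.0, 0.0, 1.0]] [[0.008, -0.989, 0.144, 0.494], [-0.999, -0.015, -0.049, -0.023], [0.05, -0.144, -0.988, 0.905], [0.0, 0.0, 0.0, 1.0]]
wrist [[339.1, 0.0, 316.4], [0.0, 339.1, 232.2], [0.0, 0.0, 1.0]] [[0.371, 0.896, 0.245, 0.169], [0.929, -0.357, -0.101, 0.605], [-0.003, 0.265, -0.964, 0.373], [0.0, 0.0, 0.0, 1.0]]
```

View pics/side0.png

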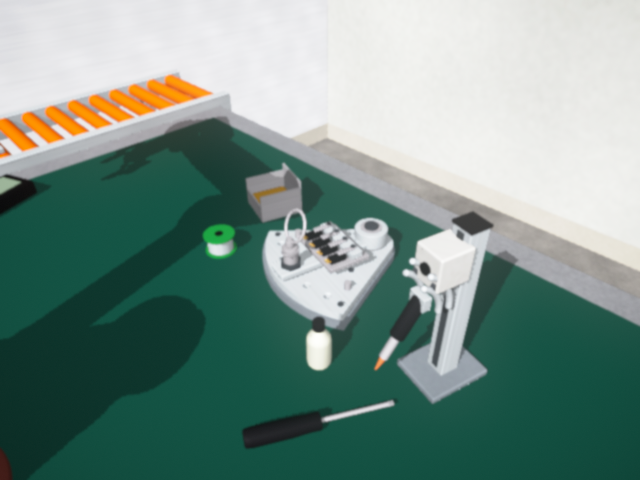

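View pics/top0.png

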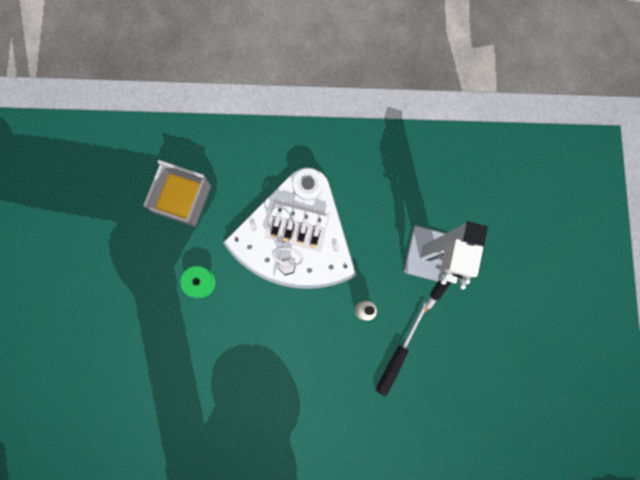

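View pics/wrist0.png

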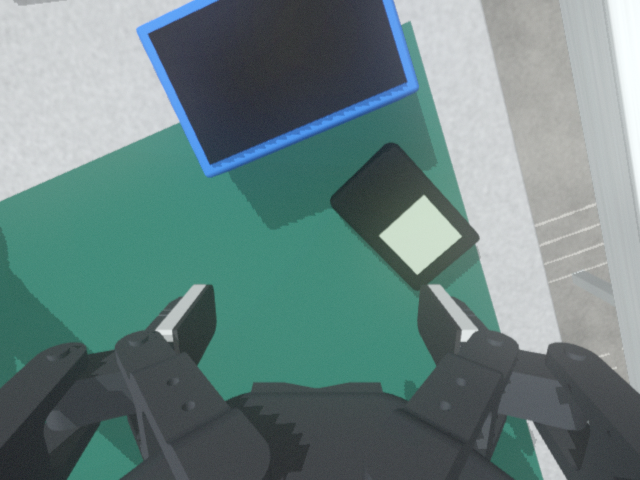

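The soldering head is on the right (−y) and the brass-wool box is on the left. I'll zoom in to measure the jig and ring.

Run:
```python
import cv2,numpy as np
t=cv2.imread("pics/top0.png");cv2.imwrite("pics/topz.png",cv2.resize(t[155:305,215:375],None,fx=5,fy=4,interpolation=cv2.INTER_CUBIC)[:600])
s=cv2.imread("pics/side0.png");cv2.imwrite("pics/sidez.png",cv2.resize(s[195:345,250:410],None,fx=5,fy=4,interpolation=cv2.INTER_CUBIC))
w=cv2.imread("pics/wrist0.png");cv2.imwrite("pics/wristz.png",cv2.resize(w[260:480,0:290],None,fx=2.7,fy=2.7,interpolation=cv2.INTER_CUBIC))
```

```text
(no output)
```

View pics/topz.png

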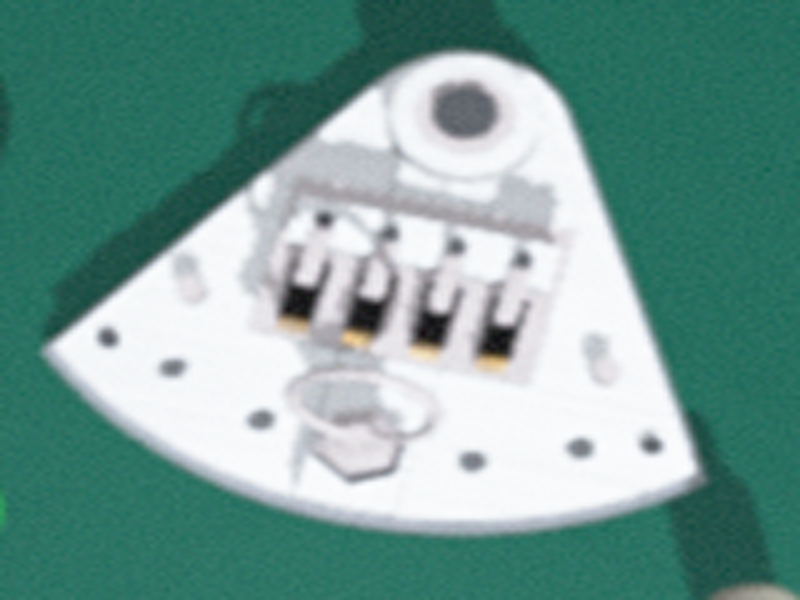

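View pics/sidez.png

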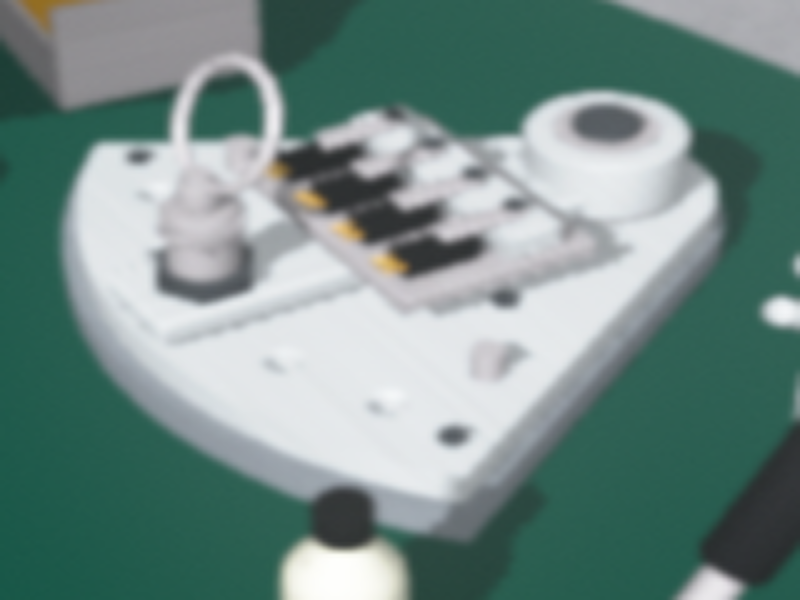

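View pics/wristz.png

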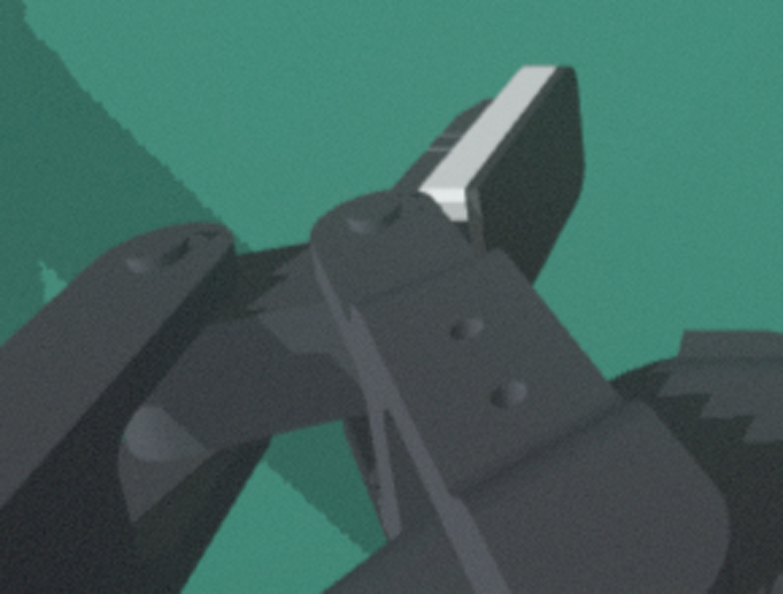

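```bash
cat > h.py <<'E'
import numpy as np,cv2
from scipy.optimize import least_squares
from plant import calibration
def ray(n,u,v,z,c=None):
    c=c or calibration(n);K=c["intrinsics"];T=c["world_from_camera"]
    d=T[:3,:3]@np.linalg.solve(K,[u,v,1.]);o=T[:3,3];return o+d*(z-o[2])/d[2]
def proj(n,p,c=None):
    c=c or calibration(n);T=np.linalg.inv(c["world_from_camera"]);q=c["intrinsics"]@(T[:3,:3]@p+T[:3,3]);return q[:2]/q[2]
E
python3 - <<'E'
from h import *
hz=[(172,367,30),(260,418,15),(472,460,-15),(580,447,-30)]
# +deg = +y (left)
W=[];M=[]
for x,y,a in hz:
    W.append(ray("top",215+x/5,155+y/4,.03)[:2]);a=np.radians(a)
    M.append([-.165*np.cos(a),.165*np.sin(a)])
W=np.array(W);M=np.array(M)
def f(p):
    c,s=np.cos(p[2]),np.sin(p[2]);return (M@np.array([[c,s],[-s,c]])+p[:2]-W).ravel()
r=least_squares(f,[.6,0,0]);print(r.x,np.degrees(r.x[2]),np.round(r.fun*1000,1))
x,y,t=r.x
print("pivot cap",ray("top",308,182.5,.06))
J=lambda a,b,z:np.array([x+a*np.cos(t)-b*np.sin(t),y+a*np.sin(t)+b*np.cos(t),z])
for nm,p in dict(pivot=J(0,0,.03),ringc=J(-.154,0,.122),rtop=J(-.143,0,.146),rbot=J(-.165,0,.1),nest=J(-.082,0,.073)).items():
    print(nm,p.round(4),"topz",((proj("top",p)-[215,155])*[5,4]).round(),"sidez",((proj("side",p)-[250,195])*[5,4]).round())
print("flux",ray("top",368,311,.085),"tip",ray("side",378,367,.075),"spool",ray("top",197,282,.038))
E
```

```text
[ 0.73187072 -0.04099794 -0.2286038 ] -13.09803270190033 [ 0.2 -0.1 -0.2 -0.1 -0.   0.1  0.1  0.1]
pivot cap [ 0.73530956 -0.04104773  0.06      ]
pivot [ 0.7319 -0.041   0.03  ] topz [463. 133.] sidez [595. 191.]
ringc [ 0.5819 -0.0061  0.122 ] topz [365. 408.] sidez [218. 128.]
rtop [ 0.5926 -0.0086  0.146 ] topz [371. 377.] sidez [245.  70.]
rbot [ 0.5712 -0.0036  0.1   ] topz [358. 437.] sidez [191. 181.]
nest [ 0.652  -0.0224  0.073 ] topz [414. 272.] sidez [407. 171.]
flux [ 0.48873497 -0.15303415  0.085     ] tip [ 0.49728342 -0.25999176  0.075     ] spool [0.54064898 0.16840172 0.038     ]
```

Call:
servo_tool([
  [[85,26,-55,5,-1.35],[85,52,-110,10,-2.7],[85,78,-165,15,-4.05],[85,104,-220,20,-5.4],[85,130,-275,25,-6.75]],
])

```text
time: 0.78
tool_pos: [0.3626, 0.3034, 0.2752]
tool_rot: [0.0, 0.519, 0.855, 0.0]
contact_force: [0.6, 0.4, 0.6]
gripper_width: 0.995
```

Call:
servo_tool([
  [[85,26,-55,5,-1.35],[85,52,-110,10,-2.7],[85,78,-165,15,-4.05],[85,104,-220,20,-5.4],[85,138,-300,25,-6.8]],
])

```text
time: 1.4
tool_pos: [0.4911, 0.0259, 0.299]
tool_rot: [0.0, 0.785, 0.62, 0.0]
contact_force: [0.2, 0.2, -0.3]
gripper_width: 0.997
```

Run:
```python
from plant import *
import cv2
s=state();print(s["time"],s["tool_pos"],s["tool_rot"],s["joint_pos"],s["gripper_width"])
f=grab_frame("side")[:,:,::-1];cv2.imwrite("pics/s1.png",f)
```

```text
1.4 [0.49113143 0.0258839  0.2990333 ] [1.03095637e-04 7.84757360e-01 6.19803019e-01 3.02925246e-04] [-9.89406268e-02 -2.98297938e-01  1.85326824e+00  2.72272346e-04
  1.58604317e+00  1.34876509e-01] 0.9967460005743037
```

View pics/s1.png

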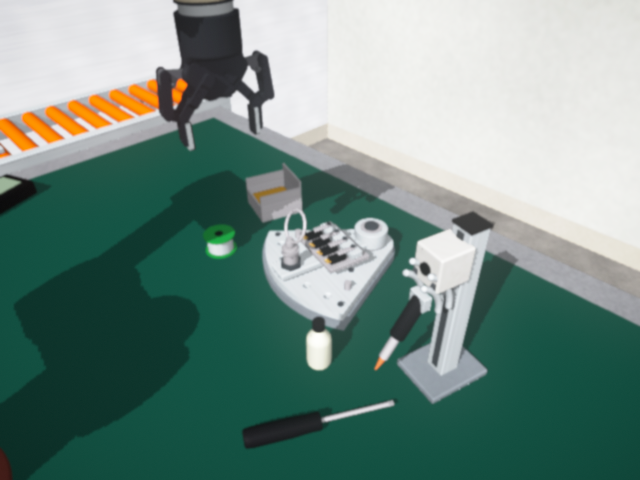

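Run:
```python
import cv2
f=cv2.imread("pics/s1.png")
cv2.imwrite("pics/s1z.png",cv2.resize(f[40:160,145:285],None,fx=5,fy=5,interpolation=cv2.INTER_CUBIC))
```

```text
(no output)
```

View pics/s1z.png

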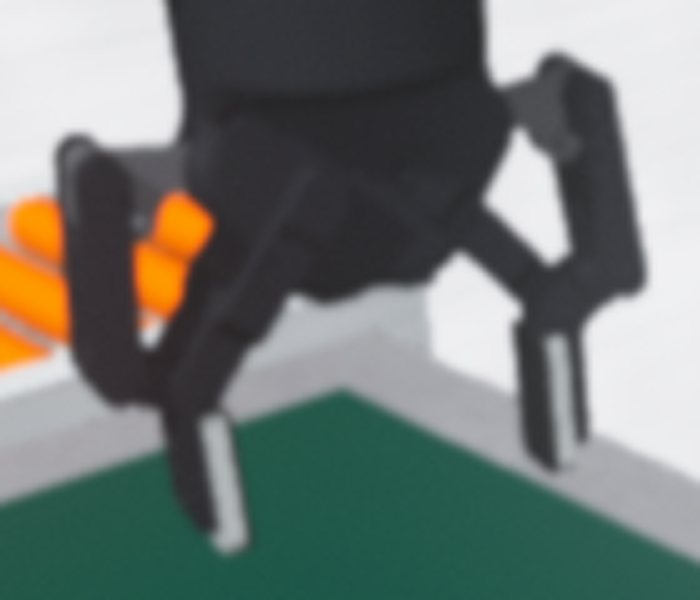

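Call:
servo_tool([
  [[85,62,0,10,0],[85,124,0,20,0],[85,186,0,30,0],[85,248,0,40,0],[85,310,0,50,0]],
])

```text
time: 2.08
tool_pos: [0.8009, 0.0282, 0.3483]
tool_rot: [-0.0, 0.783, 0.622, -0.0]
contact_force: [1.1, -0.3, 1.1]
gripper_width: 0.993
```

Call:
servo_tool([
  [[85,60,0,0,0],[85,120,0,0,0],[85,180,0,0,0],[85,240,0,0,0],[85,300,0,0,0]],
])

```text
time: 2.7
tool_pos: [0.9914, 0.0262, 0.306]
tool_rot: [0.005, 0.783, 0.622, 0.008]
contact_force: [1.3, 0.5, -2.5]
gripper_width: 0.993
```

Run:
```python
from plant import *
s=state();print(s["time"],s["tool_pos"],s["tool_rot"],s["joint_pos"])
```

```text
2.7 [0.99137745 0.026196   0.30600054] [0.00492436 0.78310769 0.62181632 0.00790989] [-0.04927063  1.11627918  0.0680288   0.00325138  1.93889619  0.18053508]
```

Call:
servo_tool([
  [[85,60,0,0,0],[85,120,0,0,0],[85,180,0,0,0],[85,240,0,0,0],[85,300,0,0,0]],
])

```text
time: 3.32
tool_pos: [1.0198, 0.0222, 0.2744]
tool_rot: [0.026, 0.783, 0.621, 0.034]
contact_force: [-0.4, -0.9, -0.8]
gripper_width: 0.996
```

Run:
```python
from plant import *
s=state();print(s["time"],s["tool_pos"],s["tool_rot"],s["joint_pos"])
```

```text
3.325 [1.01976535 0.0222019  0.27440797] [0.0256922  0.7825289  0.62115833 0.03392289] [-0.05268146  1.15706465  0.0549678   0.00665491  1.84466137  0.17830939]
```

Call:
servo_tool([
  [[85,-60,0,10,0],[85,-120,0,20,0]],
])

```text
time: 3.58
tool_pos: [0.945, 0.0215, 0.2859]
tool_rot: [0.025, 0.783, 0.621, 0.033]
contact_force: [0.2, -1.3, 1.1]
gripper_width: 0.996
```

Run:
```python
from plant import *
s=state();print(s["time"],s["tool_pos"],s["tool_rot"],s["joint_pos"],s["joint_pos"][[1,2,4]].sum()-3.14159)
```

```text
3.575 [0.94501006 0.02147792 0.28587267] [0.02470934 0.78268643 0.62106096 0.03278247] [-0.05772567  0.79232011  0.60974833  0.00679416  1.65767451  0.17240859] -0.08184705001302417
```

```bash
cat > kin.py <<'E'
import numpy as np
from scipy.optimize import least_squares
D=[((.23201,.57971,.24907),(1.07097,.05334,1.6143,1.47601)),
((.49113,.02588,.29903),(-.09894,-.2983,1.85327,1.58604)),
((.99138,.0262,.306),(-.04927,1.11628,.06803,1.9389)),
((1.01977,.0222,.27441),(-.05268,1.15706,.05497,1.84466)),
((.94501,.02148,.28587),(-.05773,.79232,.60975,1.65767))]
def fk(p,j):
    h,L2,L3,L6=p; a,b,c=j[1],j[1]+j[2],j[1]+j[2]+j[3]
    return L2*np.sin(a)+L3*np.sin(b)+L6*np.sin(c), h+L2*np.cos(a)+L3*np.cos(b)+L6*np.cos(c)
def f(p):
    o=[]
    for P,j in D:
        d=p[4];r=np.sqrt(P[0]**2+P[1]**2-d*d);q=fk(p[:4],j);o+=[q[0]-r,q[1]-P[2]]
    return o
r=least_squares(f,[.3,.45,.45,.25,.074]);P=r.x
if __name__=="__main__":
    print(P.round(4),np.abs(r.fun).max())
    h,L2,L3,L6=P[:4]
    # tool-down reach: list (r,z) with j5=2.62 , sum=pi
    for j3 in (.1,.2,.4,.6,.8,1.,1.2,1.5):
        j2=np.pi-2.62-j3; print(j3,round(j2,2),np.round(fk(P[:4],(0,j2,j3,2.62)),3))
E
python3 kin.py
```

```text
[ 0.1832  0.4457  0.6196  0.3136 -0.    ] 0.015437105924420491
0.1 0.42 [0.491 0.814]
0.2 0.32 [0.45 0.83]
0.4 0.12 [0.363 0.849]
0.6 -0.08 [0.274 0.851]
0.8 -0.28 [0.186 0.835]
1.0 -0.48 [0.104 0.803]
1.2 -0.68 [0.029 0.754]
1.5 -0.98 [-0.061  0.656]kin.py:14: RuntimeWarning: invalid value encountered in sqrt
  d=p[4];r=np.sqrt(P[0]**2+P[1]**2-d*d);q=fk(p[:4],j);o+=[q[0]-r,q[1]-P[2]]
```

Call:
servo_tool([
  [[85,55,0,28,0],[85,110,0,56,0],[85,165,0,84,0],[85,220,0,112,0],[85,275,0,140,0]],
])

```text
time: 4.2
tool_pos: [1.0086, 0.0193, 0.3456]
tool_rot: [0.04, 0.782, 0.62, 0.053]
contact_force: [0.2, 0.6, 1.1]
gripper_width: 0.991
```

Run:
```python
from plant import *
s=state();print(s["time"],s["tool_pos"],s["tool_rot"],s["joint_pos"],s["joint_pos"][[1,2,4]].sum()-3.14159)
```

```text
4.2 [1.00864798 0.01933166 0.34564768] [0.04015366 0.78150776 0.62036974 0.05267535] [-0.05707636  1.08600991  0.05497167  0.01059609  1.86841464  0.17558585] -0.1321937689356134
```

Call:
servo_tool([
  [[85,60,0,15,0],[85,120,0,30,0],[85,180,0,45,0],[85,240,0,60,0],[85,300,0,75,0]],
])

```text
time: 4.82
tool_pos: [1.0262, 0.0165, 0.3278]
tool_rot: [0.052, 0.78, 0.619, 0.069]
contact_force: [0.7, 0.6, 0.1]
gripper_width: 0.992
```

Call:
servo_tool([
  [[85,60,0,15,0],[85,120,0,30,0],[85,180,0,45,0],[85,240,0,60,0],[85,300,0,75,0]],
])

```text
time: 5.45
tool_pos: [1.0423, 0.0141, 0.3163]
tool_rot: [0.066, 0.779, 0.618, 0.086]
contact_force: [0.7, 0.6, 0.1]
gripper_width: 0.994
```

Run:
```python
from plant import *
s=state();print(s["time"],s["tool_pos"],s["tool_rot"],s["joint_pos"],s["joint_pos"][[1,2,4]].sum()-3.14159)
```

```text
5.45 [1.04228859 0.01414563 0.31634656] [0.0658391  0.7786449  0.61801125 0.08625215] [-0.06204384  1.11963317  0.05544169  0.01772934  1.74973393  0.17203006] -0.2167812097146049
```

Call:
servo_tool([
  [[85,62,0,0,0],[85,124,0,0,0],[85,186,0,0,0],[85,248,0,0,0],[85,310,0,0,0]],
])

```text
time: 6.08
tool_pos: [1.0696, 0.0123, 0.2675]
tool_rot: [0.08, 0.777, 0.616, 0.104]
contact_force: [-0.0, 0.8, -0.4]
gripper_width: 1.0
```

Call:
servo_tool([
  [[85,50,0,37,0],[85,100,0,74,0],[85,150,0,111,0],[85,200,0,148,0],[85,250,0,185,0]],
])

```text
time: 6.7
tool_pos: [1.0623, 0.0106, 0.3307]
tool_rot: [0.093, 0.774, 0.614, 0.122]
contact_force: [-0.6, 0.0, 0.1]
gripper_width: 0.993
```

Call:
servo_tool([
  [[85,50,0,37,0],[85,100,0,74,0],[85,150,0,111,0],[85,200,0,148,0],[85,250,0,185,0]],
])

```text
time: 7.32
tool_pos: [1.0554, 0.0093, 0.3811]
tool_rot: [0.106, 0.771, 0.612, 0.138]
contact_force: [0.1, -1.2, 0.6]
gripper_width: 0.994
```

Call:
servo_tool([
  [[85,50,0,37,0],[85,100,0,74,0],[85,150,0,111,0],[85,200,0,148,0],[85,250,0,185,0]],
])

```text
time: 7.95
tool_pos: [1.0494, 0.0081, 0.425]
tool_rot: [0.12, 0.768, 0.609, 0.156]
contact_force: [-0.8, -0.8, 0.1]
gripper_width: 0.993
```

Call:
servo_tool([
  [[85,55,0,28,0],[85,110,0,56,0],[85,165,0,84,0],[85,220,0,112,0],[85,275,0,140,0]],
])

```text
time: 8.57
tool_pos: [1.057, 0.0071, 0.4369]
tool_rot: [0.134, 0.764, 0.607, 0.173]
contact_force: [-0.3, -0.0, -0.5]
gripper_width: 0.991
```

Call:
servo_tool([
  [[85,55,0,28,0],[85,110,0,56,0],[85,165,0,84,0],[85,220,0,112,0],[85,275,0,140,0]],
])

```text
time: 9.2
tool_pos: [1.0648, 0.0063, 0.4482]
tool_rot: [0.147, 0.76, 0.603, 0.191]
contact_force: [0.5, 0.4, -0.0]
gripper_width: 0.993
```

Call:
servo_tool([
  [[85,55,0,28,0],[85,110,0,56,0],[85,165,0,84,0],[85,220,0,112,0],[85,275,0,140,0]],
])

```text
time: 9.82
tool_pos: [1.073, 0.0056, 0.4584]
tool_rot: [0.161, 0.756, 0.6, 0.208]
contact_force: [-1.1, 0.1, -0.1]
gripper_width: 0.993
```

Run:
```python
from plant import *
from scipy.spatial.transform import Rotation as R
s=state();print(s["time"],s["tool_pos"],s["tool_rot"],s["joint_pos"],s["joint_pos"][[1,2,4]].sum()-3.14159)
print(R.from_quat(s["tool_rot"],scalar_first=True).as_matrix().round(3))
```

```text
9.825 [1.07298278 0.00555147 0.45842731] [0.1608025  0.7558555  0.59965784 0.20793147] [-0.07478598  1.00260435  0.05601053  0.0441876   1.55269649  0.16586318] -0.5302786337072685
[[ 0.194  0.84   0.507]
 [ 0.973 -0.229  0.006]
 [ 0.121  0.492 -0.862]]
```

Call:
servo_tool([
  [[85,-58,-2,0,-0.2],[85,-116,-4,-10,-0.4],[85,-174,-6,-25,-0.6],[85,-232,-8,-40,-0.8],[85,-290,-10,-60,-1]],
])

```text
time: 10.45
tool_pos: [0.8169, -0.0032, 0.4102]
tool_rot: [0.172, 0.786, 0.559, 0.2]
contact_force: [-0.0, 0.5, 1.2]
gripper_width: 0.995
```

Run:
```python
from plant import *
from h import *
from scipy.spatial.transform import Rotation as R
s=state();print(s["time"],s["tool_pos"],s["joint_pos"])
print(R.from_quat(s["tool_rot"],scalar_first=True).as_matrix().round(3))
# triangulate ring centre
obs=[("top",(362,401)),("side",(228,122))]
for z in(.118,.122,.126):
    print(z,[ray(n,*([215,155] if n=="top" else [250,195])+np.array(p)/[5,4],z).round(4) for n,p in obs])
```

```text
10.45 [ 0.81692775 -0.00316236  0.41023602] [-9.51884564e-02  1.50816492e-01  1.30501507e+00  1.24676968e-03
  1.15165321e+00  2.39402017e-01]
[[ 0.295  0.81   0.507]
 [ 0.948 -0.316 -0.047]
 [ 0.122  0.494 -0.861]]
0.118 [array([ 0.5853, -0.005 ,  0.118 ]), array([ 0.5908, -0.0008,  0.118 ])]
0.122 [array([ 0.5849, -0.0051,  0.122 ]), array([ 0.5871, -0.0052,  0.122 ])]
0.126 [array([ 0.5844, -0.0052,  0.126 ]), array([ 0.5834, -0.0096,  0.126 ])]
```

Call:
servo_tool([
  [[85,-55,-2,-20,0],[85,-110,-4,-42,0],[85,-165,-6,-65,0],[85,-220,-8,-90,0],[85,-262,-9,-120,0]],
])

```text
time: 11.08
tool_pos: [0.5556, -0.0122, 0.2897]
tool_rot: [0.172, 0.786, 0.559, 0.2]
contact_force: [0.1, 0.9, 1.3]
gripper_width: 0.996
```

Call:
servo_tool([
  [[85,12,-2,-30,0],[85,22,-3,-50,0]],
])

```text
time: 11.32
tool_pos: [0.5783, -0.0152, 0.2385]
tool_rot: [0.172, 0.786, 0.559, 0.199]
contact_force: [1.0, 0.3, -0.9]
gripper_width: 0.991
```

Run:
```python
from plant import *
from h import *
from scipy.spatial.transform import Rotation as R
s=state();print(s["time"],s["tool_pos"],s["joint_pos"])
print(R.from_quat(s["tool_rot"],scalar_first=True).as_matrix().round(3))
f=grab_frame("side")[:,:,::-1];cv2.imwrite("pics/s2.png",f)
cv2.imwrite("pics/s2z.png",cv2.resize(f[130:280,220:380],None,fx=5,fy=4,interpolation=cv2.INTER_CUBIC))
w=grab_frame("wrist")[:,:,::-1];cv2.imwrite("pics/w2.png",w)
```

```text
11.325 [ 0.57832698 -0.01518646  0.23853511] [-0.17348704 -0.36460445  2.06444649  0.05185184  0.91142892  0.14029096]
[[ 0.295  0.811  0.505]
 [ 0.948 -0.316 -0.047]
 [ 0.122  0.493 -0.862]]
```

View pics/s2.png

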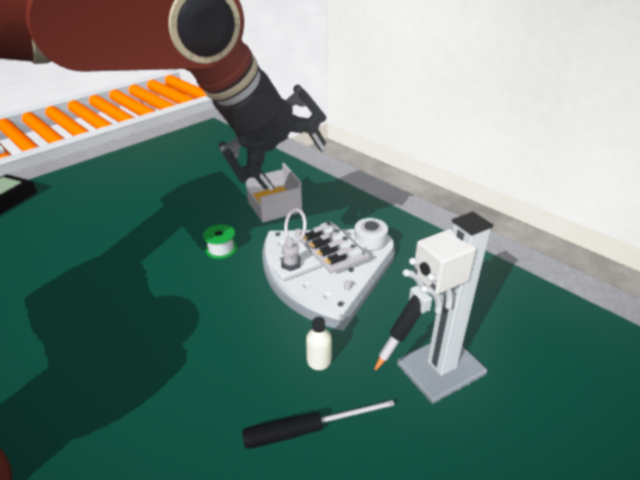

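View pics/w2.png

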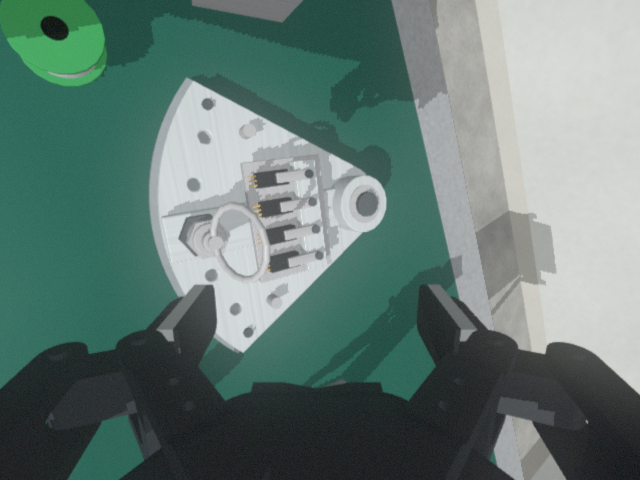

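Run:
```python
from plant import *
from h import *
from scipy.spatial.transform import Rotation as R
s=state();Rm=R.from_quat(s["tool_rot"],scalar_first=True).as_matrix();T=s["tool_pos"]
c=calibration("wrist");W=c["world_from_camera"]
print("cam in tool",(Rm.T@(W[:3,3]-T)).round(4));print((Rm.T@W[:3,:3]).round(2).tolist())
for B in([.5926,-.0086,.146],[.595,-.008,.147]):print("B",proj("wrist",np.array(B),c))
print("pivotcap",proj("wrist",np.array([.7319,-.041,.075]),c))
for zz in(.006,.019,-.02):
  for x in(-.011,.011):
    for y in (-.0425,-.055): print(x,y,zz,proj("wrist",T+Rm@[x,y,zz],c).round())
w=cv2.imread("pics/w2.png")
cv2.imwrite("pics/w2z.png",cv2.resize(w[190:340,130:290],None,fx=5,fy=4,interpolation=cv2.INTER_CUBIC))
```

```text
cam in tool [ 0.0668 -0.0003 -0.1242]
[[0.0, -0.96, -0.27], [1.0, 0.0, -0.0], [0.0, -0.27, 0.96]]
B [264.01695904 246.33745782]
B [267.47752403 244.13580994]
pivotcap [370.12309039 205.00720699]
-0.011 -0.0425 0.006 [218. 326.]
-0.011 -0.055 0.006 [189. 326.]
0.011 -0.0425 0.006 [214. 278.]
0.011 -0.055 0.006 [184. 278.]
-0.011 -0.0425 0.019 [226. 311.]
-0.011 -0.055 0.019 [199. 311.]
0.011 -0.0425 0.019 [223. 267.]
0.011 -0.055 0.019 [195. 267.]
-0.011 -0.0425 -0.02 [198. 365.]
-0.011 -0.055 -0.02 [163. 365.]
0.011 -0.0425 -0.02 [192. 309.]
0.011 -0.055 -0.02 [155. 309.]
```

View pics/w2z.png

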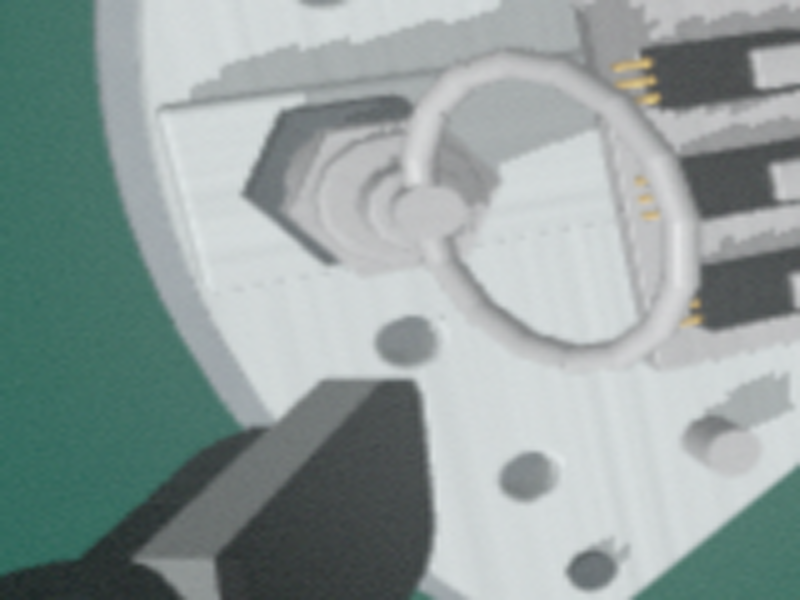

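View pics/s2z.png

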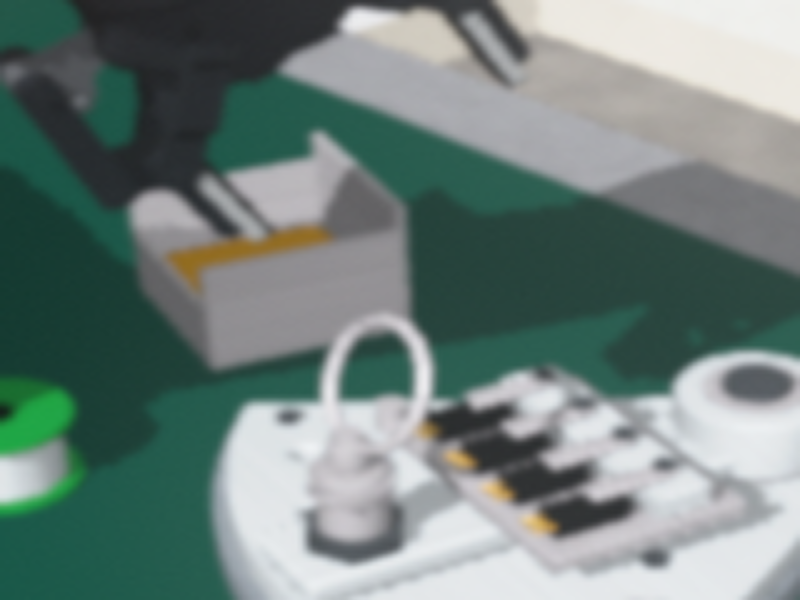

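Call:
servo_tool([
  [[85,8,0,-18,0],[85,17,-1,-36,0],[85,26,-2,-54,0],[85,26,-2,-54,0]],
])

```text
time: 11.92
tool_pos: [0.6049, -0.0171, 0.1848]
tool_rot: [0.171, 0.786, 0.559, 0.199]
contact_force: [-0.2, 0.1, 0.1]
gripper_width: 0.997
```

Run:
```python
from plant import *
from h import *
s=state();print(s["time"],s["tool_pos"],s["contact_force"])
c=calibration("wrist")
w=grab_frame("wrist")[:,:,::-1];cv2.imwrite("pics/w3.png",w)
f=grab_frame("side")[:,:,::-1]
cv2.imwrite("pics/s3z.png",cv2.resize(f[150:290,230:370],None,fx=4,fy=4,interpolation=cv2.INTER_CUBIC))
print(proj("wrist",np.array([.5945,-.009,.146]),c))
```

```text
11.925 [ 0.60491717 -0.0171188   0.18482897] [-0.22742155  0.07128511  0.10325513]
[254.94824216 281.75317131]
```

View pics/w3.png

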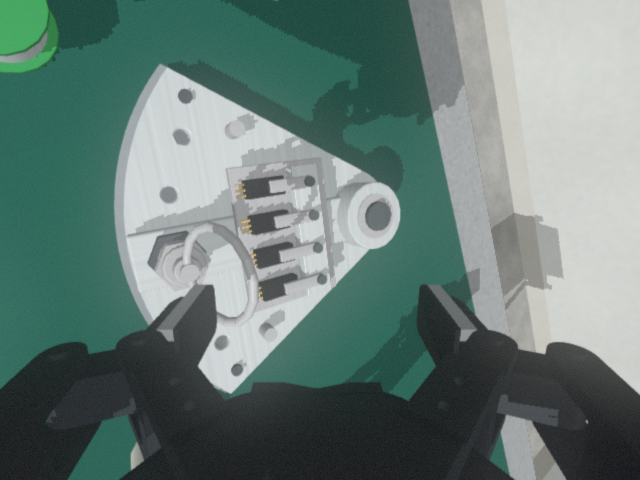

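View pics/s3z.png

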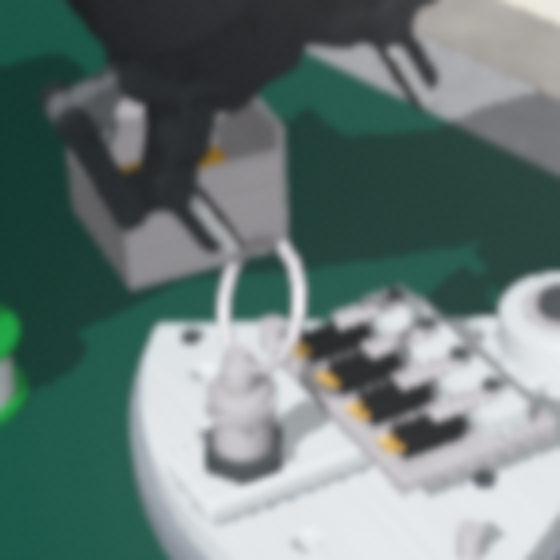

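Call:
servo_tool([
  [[85,5,-1,-9,0],[85,10,-2,-18,0],[85,15,-2,-27,0],[85,20,-3,-35,0],[85,20,-3,-35,0]],
])

```text
time: 12.65
tool_pos: [0.6249, -0.0202, 0.149]
tool_rot: [0.171, 0.786, 0.559, 0.198]
contact_force: [0.5, 0.5, -0.1]
gripper_width: 0.994
```

Run:
```python
from plant import *
from h import *
s=state();print(s["time"],s["tool_pos"],s["contact_force"])
c=calibration("wrist")
w=grab_frame("wrist")[:,:,::-1];cv2.imwrite("pics/w4.png",w[200:400,100:300].repeat(3,0).repeat(3,1))
f=grab_frame("side")[:,:,::-1]
cv2.imwrite("pics/s4z.png",cv2.resize(f[150:290,230:370],None,fx=4,fy=4,interpolation=cv2.INTER_CUBIC))
print(proj("wrist",np.array([.5945,-.009,.146]),c))
```

```text
12.65 [ 0.62493567 -0.02017358  0.14901401] [ 0.51475991  0.50359803 -0.09296699]
[236.15173528 324.01627275]
```

View pics/w4.png

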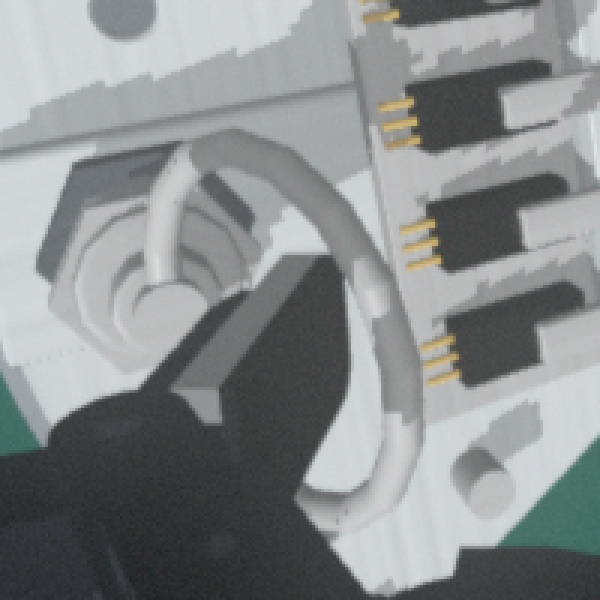

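View pics/s4z.png

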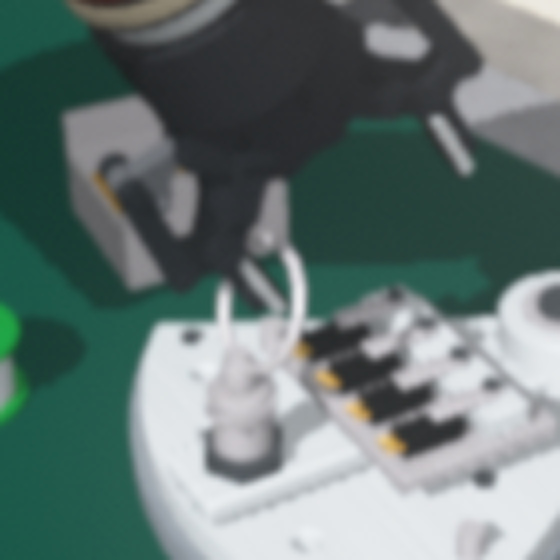

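Call:
servo_tool([
  [[85,2,-0.5,1.2,0],[85,4,-1,2.4,0],[85,4,-1,2.4,0]],
])

```text
time: 13.12
tool_pos: [0.6296, -0.0213, 0.1536]
tool_rot: [0.172, 0.786, 0.559, 0.2]
contact_force: [-0.4, -0.8, 0.0]
gripper_width: 0.996
```

Call:
servo_tool([
  [[85,1,-0.2,0.6,0],[85,1,-0.2,0.6,0]],
])

```text
time: 13.38
tool_pos: [0.6303, -0.0214, 0.1536]
tool_rot: [0.172, 0.786, 0.559, 0.199]
contact_force: [-0.2, 0.2, 0.6]
gripper_width: 0.993
```

Call:
servo_tool([
  [[85,1,-0.2,0.6,0],[85,1,-0.2,0.6,0]],
])

```text
time: 13.62
tool_pos: [0.6308, -0.0215, 0.1536]
tool_rot: [0.171, 0.786, 0.559, 0.199]
contact_force: [-2.2, -0.4, 0.6]
gripper_width: 0.995
```

Call:
servo_tool([
  [[85,0,0,1,0],[85,0,0,2,0],[85,0,0,2,0]],
])

```text
time: 14.0
tool_pos: [0.6305, -0.0215, 0.1549]
tool_rot: [0.171, 0.786, 0.56, 0.198]
contact_force: [-1.7, -0.2, -4.3]
gripper_width: 0.997
```

Call:
servo_tool([
  [[85,0,0,1,0],[85,0,0,2,0],[85,0,0,2,0]],
])

```text
time: 14.38
tool_pos: [0.6306, -0.0215, 0.1573]
tool_rot: [0.171, 0.786, 0.559, 0.199]
contact_force: [-3.7, 0.5, -5.3]
gripper_width: 0.994
```

Call:
servo_tool([
  [[85,0,0,2.5,0],[85,0,0,5,0],[85,0,0,7.5,0],[85,0,0,10,0],[85,0,0,10,0]],
])

```text
time: 15.0
tool_pos: [0.6308, -0.0214, 0.1678]
tool_rot: [0.171, 0.786, 0.559, 0.199]
contact_force: [-5.7, 0.5, -5.3]
gripper_width: 0.991
```

Run:
```python
from plant import *
from h import *
s=state();print(s["time"],s["tool_pos"],s["contact_force"])
f=grab_frame("side")[:,:,::-1];cv2.imwrite("pics/s5.png",f)
cv2.imwrite("pics/s5z.png",cv2.resize(f[150:290,230:370],None,fx=4,fy=4,interpolation=cv2.INTER_CUBIC))
```

```text
15.0 [ 0.63081357 -0.02143393  0.16780425] [-5.73083929  0.5134617  -5.339938  ]
```

View pics/s5z.png

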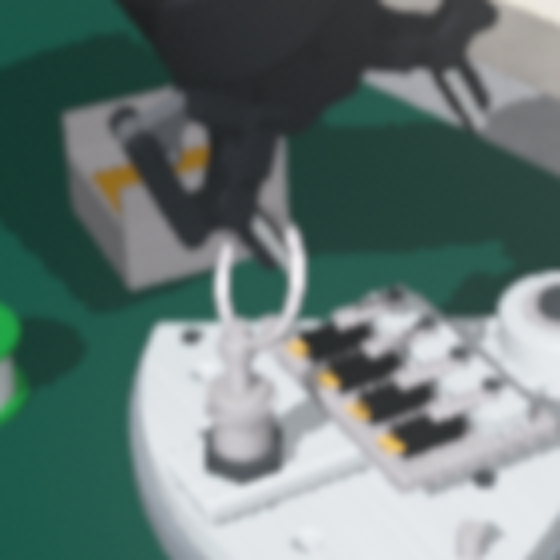

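Call:
servo_tool([
  [[85,0,0,2,0],[85,0,0,4,0],[85,0,0,6,0],[85,0,0,6,0]],
])

```text
time: 15.55
tool_pos: [0.6308, -0.0215, 0.1737]
tool_rot: [0.171, 0.786, 0.559, 0.199]
contact_force: [-5.2, 1.6, -7.3]
gripper_width: 0.993
```

Run:
```python
from plant import *
from h import *
s=state();print(s["time"],s["tool_pos"],s["contact_force"])
f=grab_frame("side")[:,:,::-1];cv2.imwrite("pics/s6.png",f)
a=cv2.imread("pics/s3z.png")
b=cv2.resize(f[150:290,230:370],None,fx=4,fy=4,interpolation=cv2.INTER_CUBIC)
cv2.imwrite("pics/s6z.png",np.hstack([a[160:,150:500],b[160:,150:500]]))
```

```text
15.55 [ 0.63082768 -0.02147782  0.17373469] [-5.19225042  1.57822024 -7.34927811]
```

View pics/s6z.png

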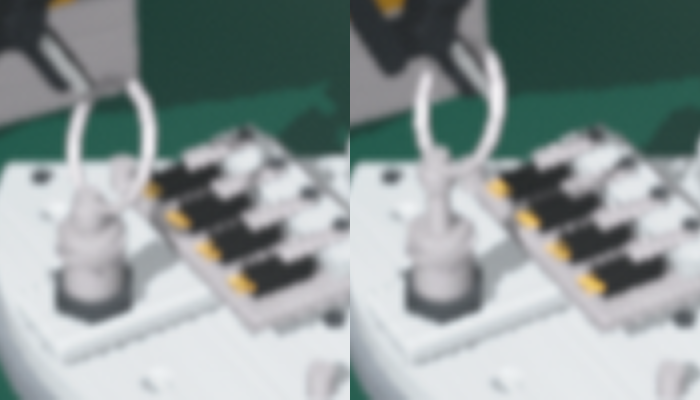

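Call:
servo_tool([
  [[85,-1,-4,0,0],[85,-1.8,-9,0,0],[85,-2.4,-14,0,0],[85,-3,-18.5,0,0],[85,-3,-18.5,0,0]],
])

```text
time: 16.23
tool_pos: [0.6269, -0.0401, 0.1727]
tool_rot: [0.17, 0.787, 0.56, 0.198]
contact_force: [-7.1, 0.8, -7.8]
gripper_width: 0.996
```

Run:
```python
from plant import *
from h import *
s=state();print(s["time"],s["tool_pos"],s["contact_force"])
f=grab_frame("side")[:,:,::-1];cv2.imwrite("pics/s7.png",f)
b=cv2.resize(f[170:310,240:400],None,fx=4,fy=4,interpolation=cv2.INTER_CUBIC)
cv2.imwrite("pics/s7z.png",b)
```

```text
16.225 [ 0.62691464 -0.04006937  0.17268383] [-7.09428667  0.80484315 -7.81144962]
```

View pics/s7z.png

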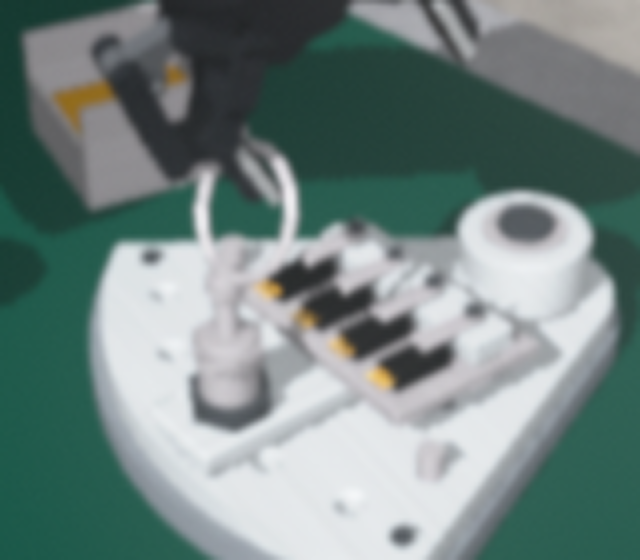

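Call:
servo_tool([
  [[85,-0.2,-5,0,0],[85,-0.4,-10,0,0],[85,-0.5,-15,0,0],[85,-0.6,-18,0,0],[85,-0.6,-18,0,0]],
])

```text
time: 16.9
tool_pos: [0.6255, -0.0581, 0.1718]
tool_rot: [0.17, 0.787, 0.56, 0.197]
contact_force: [-10.7, -0.1, -7.5]
gripper_width: 0.999
```

```bash
cat > ang.py <<'E'
from plant import *
from h import *
import sys
k=sys.argv[1]
s=state();print(s["time"],s["tool_pos"],s["contact_force"])
f=grab_frame("side")[:,:,::-1];cv2.imwrite(f"pics/s{k}.png",f)
f=grab_frame("top")[:,:,::-1];cv2.imwrite(f"pics/t{k}.png",f)
b=cv2.resize(f[155:305,215:375],None,fx=5,fy=4,interpolation=cv2.INTER_CUBIC)
cv2.imwrite(f"pics/t{k}z.png",b)
E
python3 ang.py 8
```

```text
16.9 [ 0.6255359  -0.05810736  0.17181171] [-10.72721648  -0.08962046  -7.4512594 ]
```

View pics/t8z.png

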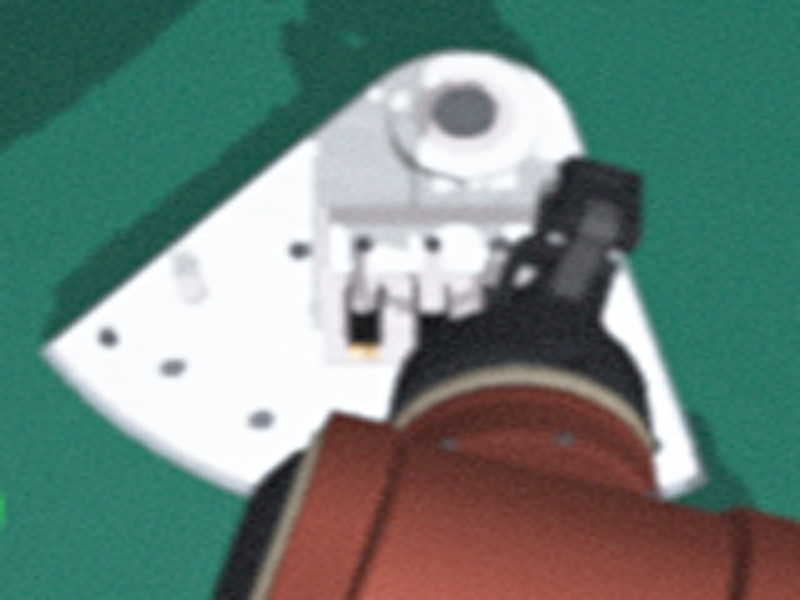

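View pics/s8.png

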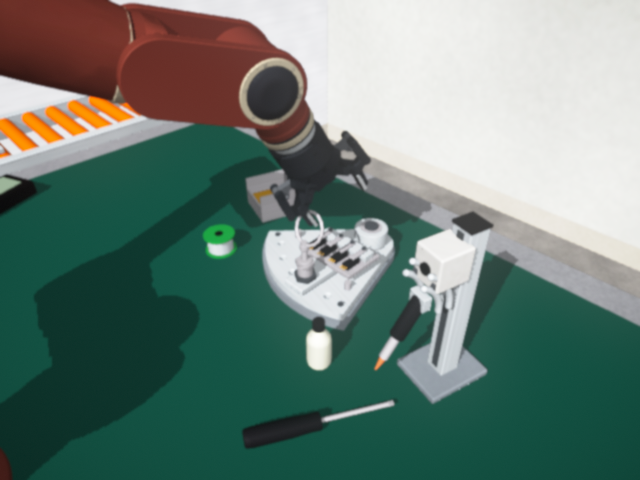

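```bash
cat > rot.py <<'E'
from h import *
pv=np.array([.7319,-.041])
def P(x,y,z=.075): return ray("top",215+x/5,155+y/4,z)[:2]-pv
old=[P(322,218),P(390,230),P(455,245)];new=[P(362,243),P(432,243),P(498,243)]
for o,n in zip(old,new):
    print(np.degrees(np.arctan2(n[1],n[0])-np.arctan2(o[1],o[0])),np.linalg.norm(o),np.linalg.norm(n))
d=lambda L:np.degrees(np.arctan2(*(L[2]-L[0])[::-1]))
print("line",d(new)-d(old))
s=cv2.imread("pics/s8.png");cv2.imwrite("pics/s8z.png",cv2.resize(s[195:345,250:410],None,fx=5,fy=4,interpolation=cv2.INTER_CUBIC))
E
python3 rot.py
```

```text
14.462197885247909 0.07669879226486134 0.07679626390487729
14.683572507406437 0.06622164393549711 0.0670849024975979
-345.9665302117911 0.06688920399235487 0.06682201245762437
line 14.527774605328062
```

View pics/s8z.png

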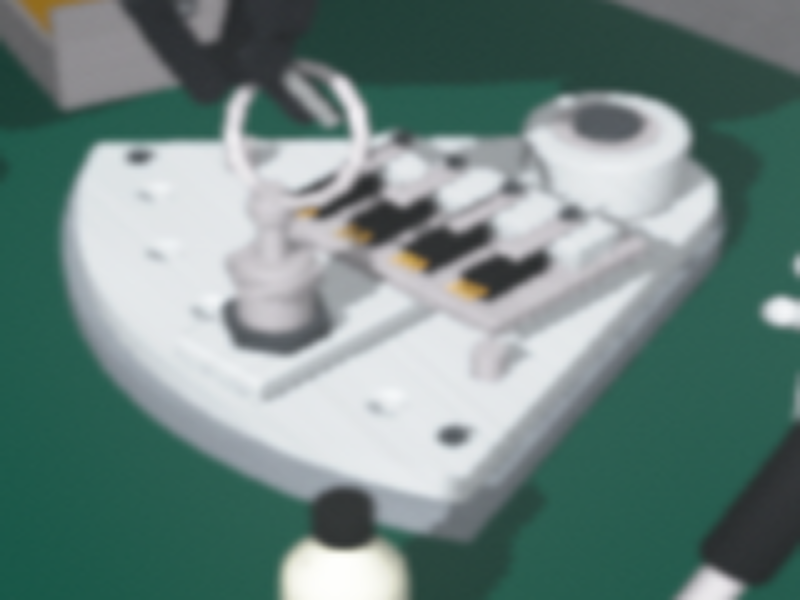

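Call:
servo_tool([
  [[85,-0.5,-1.3,0,0],[85,-0.5,-1.3,-2,0],[85,-0.5,-1.3,-4,0],[85,-0.5,-1.3,-6,0],[85,-0.5,-1.3,-6,0]],
])

```text
time: 17.62
tool_pos: [0.6254, -0.0593, 0.1663]
tool_rot: [0.17, 0.787, 0.56, 0.197]
contact_force: [-9.9, 0.8, -6.4]
gripper_width: 0.994
```

```bash
python3 ang.py 9
```

```text
17.625 [ 0.62543516 -0.05926575  0.16626097] [-9.94862074  0.81344047 -6.39776512]
```

View pics/t9z.png

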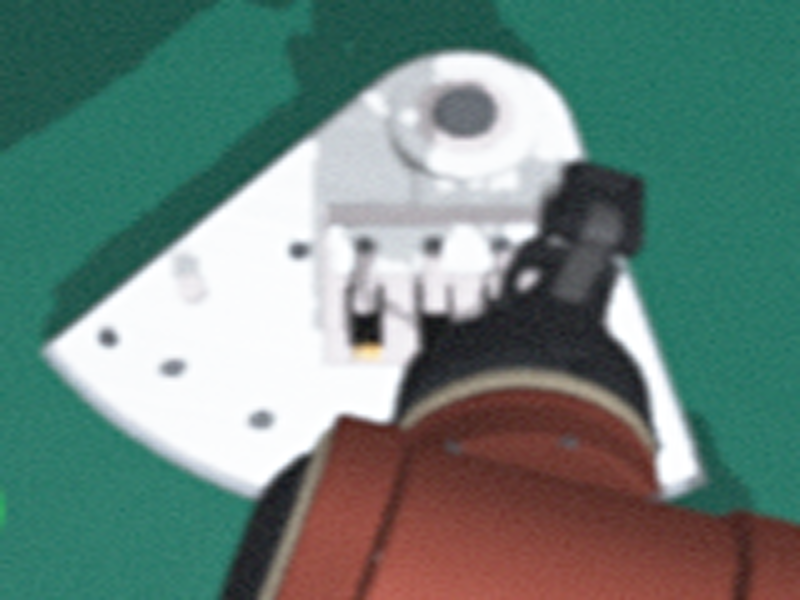

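Call:
servo_tool([
  [[85,0,0,-2,0],[85,0,0,-4,0],[85,0,0,-6,0],[85,0,0,-8,0],[85,0,0,-8,0]],
])

```text
time: 18.35
tool_pos: [0.6255, -0.0593, 0.1586]
tool_rot: [0.17, 0.786, 0.56, 0.197]
contact_force: [-11.5, -0.1, -5.1]
gripper_width: 0.995
```

```bash
python3 ang.py 10
python3 - <<'E'
import cv2,numpy as np
z=lambda k:cv2.resize(cv2.imread(f"pics/s{k}.png")[200:300,270:350],None,fx=5,fy=5,interpolation=cv2.INTER_CUBIC)
cv2.imwrite("pics/cmp10.png",np.hstack([z(8),z(10)]))
E
```

```text
18.35 [ 0.62552805 -0.05930627  0.15863649] [-11.54793925  -0.10468672  -5.10680374]
```

View pics/cmp10.png

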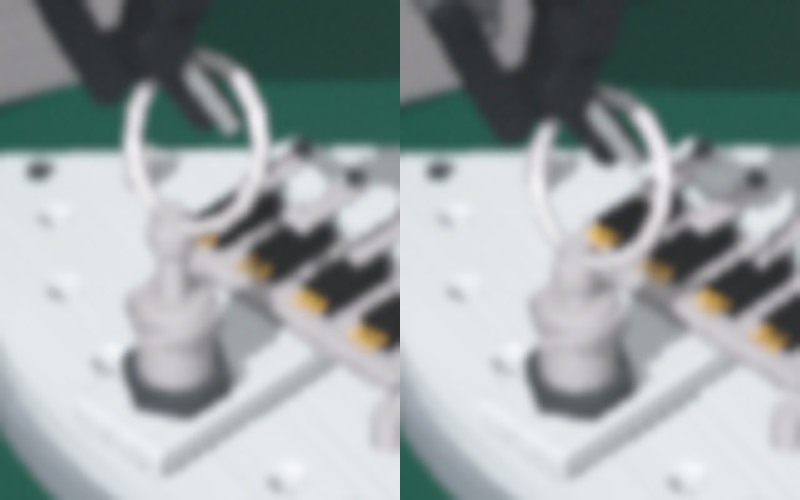

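Call:
servo_tool([
  [[85,0,0,-2,0],[85,0,0,-4,0],[85,-2,0.5,-6,0],[85,-5,1,-7,0],[85,-5,1,-7,0]],
])

```text
time: 19.08
tool_pos: [0.6239, -0.0591, 0.1558]
tool_rot: [0.174, 0.786, 0.559, 0.201]
contact_force: [-1.5, -0.8, -1.8]
gripper_width: 0.993
```

Run:
```python
from plant import *
from h import *
s=state();print(s["time"],s["tool_pos"],s["contact_force"])
w=grab_frame("wrist")[:,:,::-1];cv2.imwrite("pics/w11.png",w[200:400,100:300].repeat(3,0).repeat(3,1))
f=grab_frame("side")[:,:,::-1];cv2.imwrite("pics/s11.png",f)
z=lambda f:cv2.resize(f[200:300,270:350],None,fx=5,fy=5,interpolation=cv2.INTER_CUBIC)
cv2.imwrite("pics/cmp11.png",np.hstack([z(cv2.imread("pics/s10.png")),z(f)]))
```

```text
19.075 [ 0.62391263 -0.05910053  0.15584729] [-1.50709502 -0.8065556  -1.79430759]
```

View pics/cmp11.png

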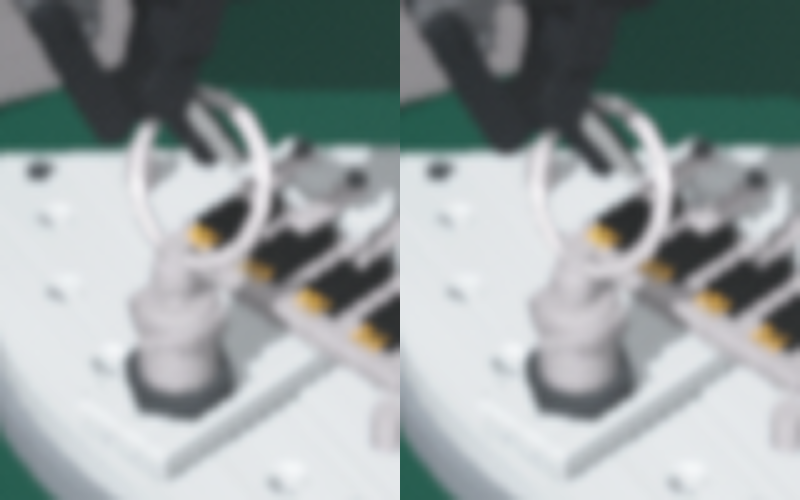

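View pics/w11.png

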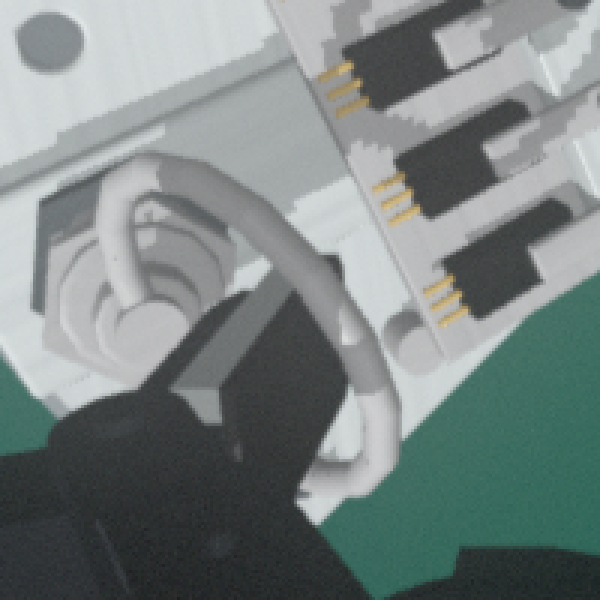

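Run:
```python
from plant import *
s=state();print(s["time"],s["tool_pos"],s["tool_rot"],s["joint_pos"].round(4),s["joint_vel"].round(3),s["contact_force"])
```

```text
19.175 [ 0.6238375  -0.05899575  0.15559191] [0.1734183  0.78572423 0.55878685 0.20080035] [-0.2453 -0.1466  2.0332  0.1162  0.7263  0.0231] [ 0.001  0.002 -0.     0.002  0.001  0.001] [-1.79093321 -1.32332138 -0.98262849]
```

Call:
servo_tool([
  [[85,-2,0.5,-1,0],[85,-4,1,-2,0],[85,-4,1,-2,0]],
])

```text
time: 19.55
tool_pos: [0.6183, -0.0573, 0.1514]
tool_rot: [0.172, 0.786, 0.559, 0.2]
contact_force: [0.4, -0.6, 0.0]
gripper_width: 0.993
```

Run:
```python
from plant import *
from h import *
s=state();print(s["time"],s["tool_pos"],s["tool_rot"],s["contact_force"],s["joint_pos"].round(4))
w=grab_frame("wrist")[:,:,::-1];cv2.imwrite("pics/w12.png",w)
```

```text
19.55 [ 0.61828693 -0.05730062  0.15137059] [0.17167982 0.78612485 0.5592007  0.19957037] [ 0.40698971 -0.58008085  0.03719583] [-0.2449 -0.154   2.0465  0.1169  0.7249  0.0225]
```

View pics/w12.png

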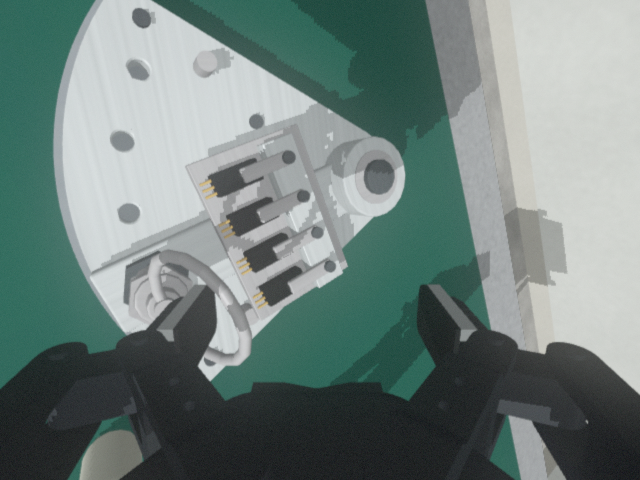

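Call:
servo_tool([
  [[85,-5,0.5,9,0],[85,-11,1,19,0],[85,-19,2,33,0],[85,-30,3,52,0],[85,-42,4,75,0]],
])

```text
time: 20.23
tool_pos: [0.5755, -0.0533, 0.2272]
tool_rot: [0.172, 0.786, 0.559, 0.199]
contact_force: [0.2, 1.0, 0.1]
gripper_width: 0.997
```

Call:
servo_tool([
  [[85,-40,20,45,0],[85,-90,50,80,0],[85,-130,90,100,0],[85,-150,140,110,0],[85,-150,140,110,0]],
])

```text
time: 20.85
tool_pos: [0.4248, 0.0906, 0.3395]
tool_rot: [0.172, 0.783, 0.562, 0.203]
contact_force: [-0.6, -0.9, -0.0]
gripper_width: 0.998
```

```bash
python3 ang.py 13;python3 - <<'E'
import cv2,numpy as np
f=cv2.imread("pics/s13.png")
cv2.imwrite("pics/s13z.png",cv2.resize(f[195:345,250:410],None,fx=5,fy=4,interpolation=cv2.INTER_CUBIC))
E
```

```text
20.85 [0.42482744 0.09062072 0.3395383 ] [-5.55278221e-01 -8.65522047e-01 -5.34461686e-04]
```

View pics/s13z.png

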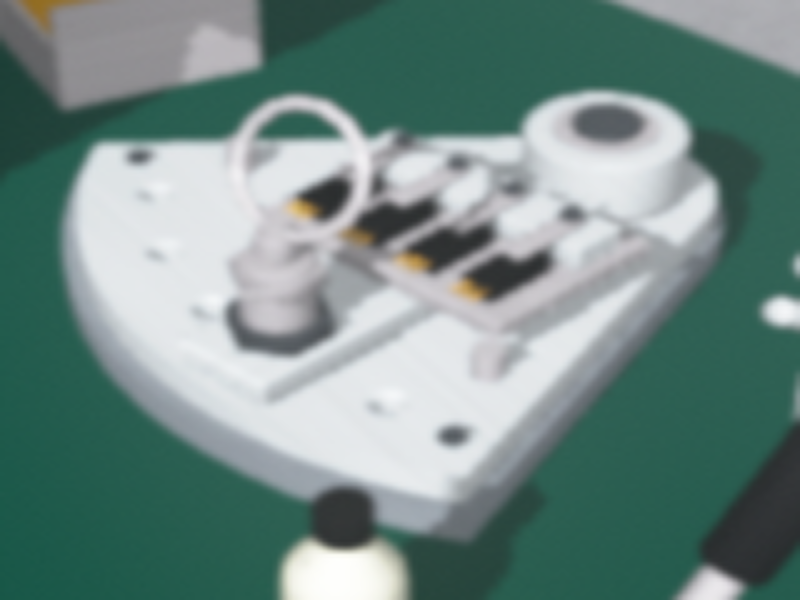

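View pics/t13.png

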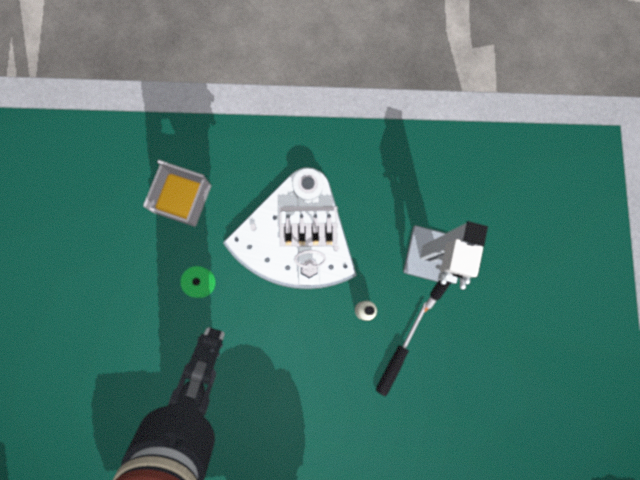

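Run:
```python
from h import *
for a in(14.5,15,15.5):
  for dz in(0,.003,.012):
    t=np.radians(166.9+a);p=np.array([.7319+.154*np.cos(t),-.041+.154*np.sin(t),.122+dz])
    print(a,dz,"side",((proj("side",p)-[250,195])*[5,4]+[10,-6]).round(),"top",((proj("top",p)-[215,155])*[5,4]+[-3,-7]).round())
```

```text
14.5 0 side [301. 167.] top [471. 411.]
14.5 0.003 side [300. 161.] top [472. 410.]
14.5 0.012 side [300. 142.] top [472. 408.]
15 0 side [304. 168.] top [475. 411.]
15 0.003 side [303. 162.] top [476. 410.]
15 0.012 side [303. 143.] top [476. 408.]
15.5 0 side [307. 170.] top [479. 411.]
15.5 0.003 side [306. 163.] top [479. 410.]
15.5 0.012 side [306. 145.] top [480. 408.]
```

View pics/t13z.png

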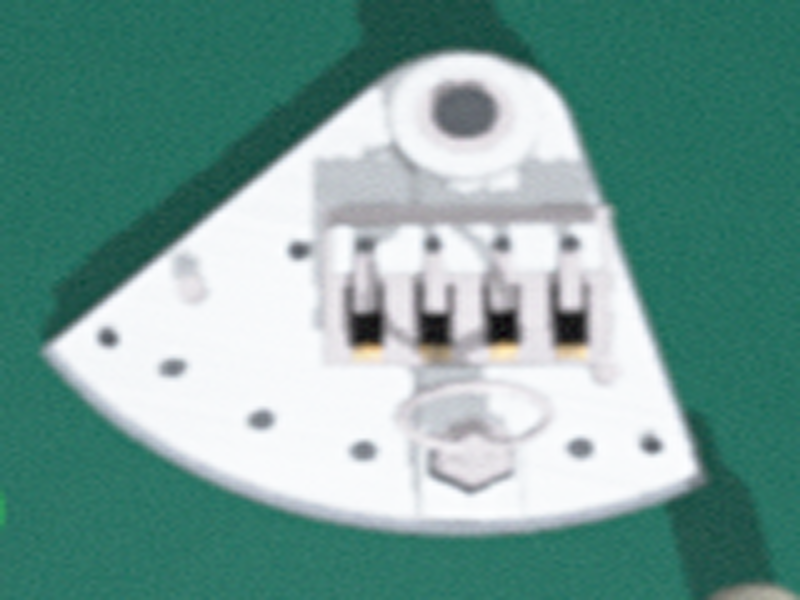

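Run:
```python
from plant import *
print(job_done())
```

```text
the job is handed in; nothing more can be done
None
```

The arm now sits one hole closer to the soldering head, on the jig's −y side, with the pin home in that hole. I handed the job in at about 20.9 s; `job_done` gives no verdict.

**How it was done**
- The moves only shift the tool and turn it about the vertical, so I could not slant the finger directly. Pushing at the edge of the arm's reach, again and again, left the tool tilted about 30°, and that tilt stayed.
- I put the open gripper's lower finger through the ring without gripping it and lifted the pin about 15 mm.
- I then swung the arm towards the soldering head, lowered the pin into the hole, backed the finger out and moved the gripper clear.

**Last checks**
- **Arm angle:** in the top view the ring's centre is at zoomed pixel (474, 411). That matches 15° with the pin home, predicted at (475, 411).
- **Pin:** in the side view the ring's centre is at about (300, 170), against (304, 168) predicted for a home pin. A pin left resting on the plate would be about 25 pixels higher.
- **Loose things:** spool, bottle and screwdriver look unmoved in the top view. I did not measure them in millimetres.
- **Force:** the highest wrist reading during the hooking was about 13 N. After the retreat it read only sensor noise (about 1 N).

**Doubts**
- At the edge of reach, joint 3 read 0.055, just under the stated lower limit of 0.06. I took that as rounding of the same limit.
- On the first lowering move to release the ring, the tool went only about 3 mm of the commanded 7 mm. I found no cause, and the next move cleared it.

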